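Earth an enclosure through its guide plate

TASK

Slide the guide plate that lies on top of the enclosure's four locating pins until it drops over them and lies flat on the box. Then take the earth probe from its stand, feel through the plate's slot for the bore of the terminal below, and push the probe upright down into it until its collar rests on the plate and the plunger is fully down; do not ram it, let go, and leave the grey tin where it stands.

Things in the scene. Friction and masses are not known exactly. Their poses are not given: they have to be found in the camera images.
- box: Grey plastic enclosure, open on top, fixed to the table: 170 (its x) x 120 (its y) x 80 mm high. Origin: centre of its underside; x along its length, z up; three white cable glands on its -x face. An aluminium earth terminal is mounted inside.
- box_pins (a point): Centre of the box's rim, 80 mm above its underside, same axes. Around it four fixed steel locating pins, 8 mm thick, stand at x = +-65, y = +-40 mm; they rise 12 mm above the rim and have domed tops.
- box_rail (a point): Middle of where the terminal's bore may be: box x = +25, y = 0, 70 mm above the box's underside, level with the terminal's flat fixed top (80 x 34 mm). The one upright bore, 12.5 mm wide, is up to 14 mm from here along box x, either way; the place differs each time and is not reported: feel or look for it through the slot. The seated slot shows only block top and bore.
- plunger (a joint): Brass contact plunger in the terminal's bore, in m: 0 as found, its top 30 mm below the block's top; grows as it is pushed down, stop at 0.0175. It takes about 7 N to move and stays where it is pushed. With the probe's collar on the seated plate it reads 0.016.
- plate_hub (a point): Centre of the guide plate's underside. Loose grey plate, 190 (its x) x 130 (its y) x 6 mm, about 0.3 kg, four 11 mm wide holes at x = +-65, y = +-40 mm. At first it lies level on the pin tips, 12 mm above the rim, 12 to 20 mm too far to the box's -x side, up to 8 mm sideways, turned up to 0.05 rad. Seated, it lies on the rim with this point and its axes at those of the rim's centre.
- plate_rib (a point): Centre of the black grip rib on the guide plate: 14 (plate's x) x 60 (plate's y) mm, standing 32 mm above the plate's top, at x = -40 mm, y = 0 from the plate's centre; the point is 16 mm above the plate's top. Same axes as the plate.
- plate_slot (a point): Centre of the slot in the guide plate, at the plate's top face: through slot 47 (plate's x) x 16 (plate's y) mm, at x = +25 mm from the plate's centre. Seated, the plate's top is 86 mm above the box's underside.
- probe_handle (a point): Half-way up the handle of the loose earth probe, about 0.11 kg: round black handle 24 mm thick, 74 mm long; below it a collar 32 mm wide, 6 mm thick; below that a steel rod 10 mm thick, 62 mm long, tip rounded. z points up along the probe. The tip is 103 mm below this point, the collar's underside 41 mm below. It starts upright in its stand, collar on the stand's top.
- probe_tip (a point): Tip (lower end) of the probe's steel rod, on its axis.
- stand: Black plastic block, 70 x 70 x 85 mm high, fixed to the table, with a 15 mm bore 75 mm deep in its top that holds the probe. Origin: centre of its underside. It may be on either side of the box.
- pot: Closed grey tin, 72 mm wide, 95 mm high, to be left where it stands; on the other side of the box from the probe's stand. Origin: centre of its underside.

How it is judged:
By the outcome, as a careful person would: the job done as asked, in the order asked, and still so for the second after the job is handed in, with the robot touching nothing.
It also fails if it takes over 72 s, if anything falls off the work surface, if the arm or the gripper's body presses on something with over 40 N, if the wrist force passes 120 N, or if a joint passes its speed limit or range.

ROBOT

A 6-joint arm with a two-finger parallel gripper is mounted at the origin on the work surface. World frame = base frame: x ahead of the robot, y to its left, z up, the work surface at z = 0. Lengths are in m, angles in rad, forces in N, time in s.
With the tool pointing down it reaches from about 0.375 to 0.975 m from the base axis. Payload 3.8 kg.
Tool frame: the origin (TCP) lies midway between the tips of the shut fingers; the grasp point (between the pads) lies 19 mm behind it; z points along the fingers, y is the direction in which the jaws open and shut (so a half turn about z gives the same grasp; the last joint's range is limited). The gripper opens to 85 mm and grips with 20 to 120 N. Pads are 22 mm wide; open, the fingers measure 114 mm over their backs; the gripper's body (76 mm by 85 mm) begins 54 mm behind the grasp point. The pads swing forward as they close: fully open they stand 13 mm farther back than shut.
Start: joints at [1.215, 0.264, 1.604, -0, 1.274, -0.037], TCP at [0.212, 0.641, 0.231] pointing down, gripper open.
Joint ranges: [-2.63, 2.63], [-0.94, 2.18], [0.31, 2.57], [-1.31, 4.45], [0, 2.66], [-2.55, 2.55]. Speed limits (rad/s): [2.57, 2.57, 3.14, 3.14, 3.14, 3.14].

INTERFACE

Orientations are given as a rotation vector (axis times angle).
In Python, from workcell import bot gives the robot as it stands.
- The arm moves only by the shell command python3 -m inch 'ROWS' [FORCE]. ROWS is JSON, a list of rows, each an object of numbers: "dx", "dy", "dz": the shift along the tool's x, y, z in m; "ax", "ay", "az": the turn, a rotation vector about the tool's x, y, z in degrees; "fingers": the opening, from -1 (shut) to 1 (fully open). A call has 1 to 20 rows; each row is the pose to reach, as a shift and turn from the pose measured when the call began, along the tool's axes at that moment; what a row does not reach only later rows make up. A row lasts 1/8 s, in which the tool goes at most 62.5 mm and 10.7 degrees, less where a joint would pass 70% of its speed; a pose out of reach is approached as far as the arm can. A call with a gripper value outside its range is refused whole. The fingers move at their own pace and stop on an object; FORCE is the grip in N (left out, the last holds). Time passes only in rows, so rows that repeat a pose let the fingers close. It gives the time, the measured TCP pose, the force and the opening at its end, in the units of the state.
- bot.read_state(): the state, without advancing time (a new reading comes with each control period).
- bot.read_camera(name): name is "scene" or "top" or "wrist"; returns (picture, depth): 384x512x3 uint8, blue, green, red; 384x512 float32, m along the optical axis (not along the pixel's ray), 0 where there is no reading.
- bot.get_calibration(name): a dict with "intrinsics" (3x3 intrinsics, pixels), "view" (4x4, takes a point from world to camera coordinates). Camera axes: x right, y down, z forward; pixel columns grow to the right and rows downward; lengths in m; the calibration is good to about 2 mm. The wrist camera is an equidistant fisheye: a pixel r from the principal point sees the ray r / f radians off the axis. A picture is of the moment at which its call begins: read the wrist's pose just before it. get_calibration takes no time and is no camera call; for the wrist camera it gives the pose at the moment of the call.
- bot.finish_job(): hands the job in, once; it reports no verdict.
Trained networks look in the newest picture that a camera, given by its name, has taken for a name from the list of things; names that differ only in an ending like _2 or _b are one class to them, and where a whole thing is asked for, a point or a joint stands for the part that bears it (a point fixed in the world has none). Each returns a list of dicts, best first, with "p" (0 to 1); they miss things now and then, are a little off and sometimes report something else, mostly with a low value. They report only what shows in the picture. A call takes as long as a camera call.
- bot.masks_of(camera, thing): "region" (384x512 bool, what is visible of it) and "box" ([left, top, right, bottom] in pixels, round what is visible of it).
The state is a dict: "time": time; "q": joint angles; "joint_vel": joint speeds; "joint_torque": joint torques, N m; "tool_pos": TCP position; "tcp_rot": TCP orientation; "wrist_force": force on the tool from outside, world axes, zero at the start; "torque": the same for the moment, N m; "width": opening from 0.0 (shut) to 1.0 (fully open).
Only numpy, scipy, OpenCV 4.12 (cv2) and the standard library are available. Lean on these libraries where they do the work, as an engineer would, in place of code of your own. Each camera call takes 0.05 s, during which the arm holds its last target. There are 200 camera calls.

## Working session

There is one attempt and no reset: what is moved stays moved. The work goes in short steps, Python scripts to look and compute and a shell command to move; the robot and the scene stay as the last step left them, time stands still between calls to the robot, and variables do not carry over. Pictures are saved under pics/ and viewed, about 8 in all and at most 12, crops included, and the job is handed in when it is done.

```bash
mkdir -p pics; ls; cat > h.py <<'E'
import numpy as np, cv2
from workcell import bot
from scipy.spatial.transform import Rotation as R
def cloud(cam,d,K,V,mask=None):
    m=(d>0) if mask is None else (mask&(d>0))
    v,u=np.nonzero(m); z=d[v,u]
    p=np.c_[(u-K[0,2])/K[0,0]*z,(v-K[1,2])/K[1,1]*z,z]
    return (p-V[:3,3])@V[:3,:3],u,v   # R^T (p-t)
def cal(c):
    k=bot.get_calibration(c); return np.array(k["intrinsics"]),np.array(k["view"])
def rect(P):
    return cv2.minAreaRect((P[:,:2]*1000).astype(np.float32))
E
python3 - <<'E'
from h import *
s=bot.read_state(); print(s['time'],s['tool_pos'],s['tcp_rot'],s['wrist_force'],s['width'])
for c in("top","scene"):
    im,d=bot.read_camera(c); K,V=cal(c); np.savez(c+'0.npz',im=im,d=d)
    cv2.imwrite(f'pics/{c}0.png',im); print(c,K[0,0],(-V[:3,:3].T@V[:3,3]).round(3))
    for t in("box","plate_hub","plate_rib","probe_handle","stand","pot"):
        for r in bot.masks_of(c,t)[:2]:
            P,u,v=cloud(c,d,K,V,r["region"])
            if len(P)<5: print(t,r['p'],'few');continue
            h=P[:,2]; print(t,round(r['p'],2),np.round(r['box']),'med',np.median(P,0).round(3),'z',np.percentile(h,[5,50,95]).round(3),'rect',rect(P))
E
```

```text
pics
0.0 [0.21130691 0.64029545 0.22994825] [-0.49861939 -3.10132398  0.00349264] [0.33930318 0.06805626 0.38630755] 0.9958423752069969
top 420.7015326458218 [0.348 0.016 0.962]
box 0.43 [202. 157. 261. 247.] med [0.488 0.071 0.078] z [0.031 0.078 0.082] rect ((547.845947265625, 60.991905212402344), (91.2347412109375, 168.35580444335938), 72.07681274414062)
box 0.21 [400. 188. 426. 211.] med [ 0.517 -0.305  0.138] z [0.087 0.138 0.165] rect ((524.5, -321.5478820800781), (30.79801368713379, 52.2751579284668), 26.08365249633789)
plate_hub 0.57 [188. 149. 275. 244.] med [0.552 0.058 0.097] z [0.094 0.097 0.102] rect ((576.3679809570312, 61.1092529296875), (150.7499237060547, 223.4617462158203), 72.14552307128906)
plate_rib 0.97 [189. 144. 273. 241.] med [0.552 0.058 0.097] z [0.094 0.097 0.103] rect ((576.4139404296875, 60.836669921875), (150.2592010498047, 223.71632385253906), 72.14552307128906)
plate_rib 0.64 [397. 186. 426. 210.] med [ 0.517 -0.305  0.131] z [0.085 0.131 0.165] rect ((535.6175537109375, -338.4919128417969), (32.01658248901367, 94.42605590820312), 28.07724952697754)
p
[... 1222 characters left out ...]
1   0.131] z [0.091 0.131 0.166] rect ((524.5092163085938, -311.70672607421875), (27.651212692260742, 28.079622268676758), 35.06956100463867)
stand 0.61 [ 99. 172. 138. 217.] med [ 0.552 -0.302  0.062] z [0.01  0.062 0.087] rect ((523.7460327148438, -313.7403259277344), (71.76342010498047, 70.99382781982422), 9.390724182128906)
stand 0.52 [104. 152. 123. 187.] med [ 0.53  -0.311  0.126] z [0.086 0.126 0.166] rect ((427.6514587402344, -361.876220703125), (246.23707580566406, 32.39912033081055), 26.48594856262207)
pot 0.67 [360. 195. 399. 246.] med [0.596 0.278 0.075] z [0.012 0.075 0.097] rect ((563.2078247070312, 290.4305419921875), (70.06644439697266, 97.63980102539062), 63.589569091796875)
```

```bash
python3 - <<'E'
from h import *
a=np.load('top0.npz');b=np.load('scene0.npz')
A=cv2.resize(a['im'][130:260,170:300],(400,400),interpolation=3)
B=cv2.resize(b['im'][150:280,210:340],(400,400),interpolation=3)
C=cv2.resize(b['im'][:, :],(266,200)); D=cv2.resize(a['im'],(266,200))
o=np.zeros((600,800,3),np.uint8); o[:400,:400]=A;o[:400,400:]=B;o[400:,:266]=D;o[400:,400:666]=C
cv2.imwrite('pics/v1.png',o)
# plate level: top at ~0.098; rib ~0.130
for c,f in(("top",a),("scene",b)):
    K,V=cal(c); P,u,v=cloud(c,f['d'],K,V)
    near=(abs(P[:,0]-.55)<.15)&(abs(P[:,1]-.06)<.17)
    for lo,hi,n in((.092,.104,'plate'),(.122,.136,'rib'),(.074,.086,'rim')):
        m=near&(P[:,2]>lo)&(P[:,2]<hi); 
        M=np.zeros((384,512),np.uint8); M[v[m],u[m]]=1
        nn,l,st,ce=cv2.connectedComponentsWithStats(M); 
        k=1+np.argmax(st[1:,4]); q=m&(l[v,u]==k)
        print(c,n,q.sum(),P[q].mean(0).round(4),rect(P[q]))
E
```

```text
top plate 4877 [0.5558 0.0563 0.0971] ((557.6302490234375, 56.66654586791992), (130.79879760742188, 190.61178588867188), 72.0594482421875)
top rib 214 [0.5187 0.0683 0.1285] ((519.3780517578125, 68.48041534423828), (59.73494338989258, 14.538507461547852), 72.38020324707031)
top rim 21 [0.4857 0.0384 0.0793] ((486.1739807128906, 38.05025100708008), (8.639665603637695, 9.382866859436035), 88.30069732666016)
scene plate 3172 [0.5739 0.051  0.0983] ((557.3297119140625, 53.67014694213867), (130.6919708251953, 194.60765075683594), 72.27900695800781)
scene rib 174 [0.5224 0.0659 0.1285] ((520.2911987304688, 65.97254180908203), (59.3514289855957, 16.409061431884766), 70.6221923828125)
scene rim 466 [0.6303 0.0559 0.0796] ((574.2876586914062, 55.69255447387695), (120.27006530761719, 171.4580535888672), 70.25411224365234)
```

View pics/v1.png

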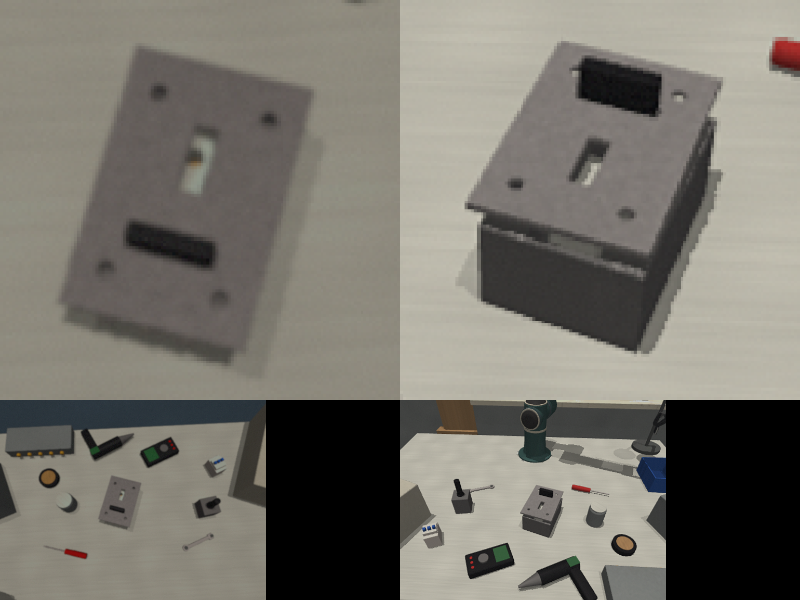

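```bash
python3 - <<'E'
from h import *
a=np.load('top0.npz');b=np.load('scene0.npz')
def line(Q):
    for _ in range(5):
        vx,vy,x0,y0=cv2.fitLine(Q.astype(np.float32),cv2.DIST_HUBER,0,1e-3,1e-3).ravel()
        r=(Q-[x0,y0])@[-vy,vx]; Q=Q[abs(r)<.003]
    return (x0,y0),np.degrees(np.arctan(vy/vx)),len(Q)
for c,f in(("scene",b),("top",a)):
    K,V=cal(c); P,u,v=cloud(c,f['d'],K,V)
    th=np.radians(-19.5); C=np.array([.5743,.0557]); ex=np.array([np.cos(th),np.sin(th)]); ey=np.array([-ex[1],ex[0]])
    X=(P[:,:2]-C)@ex; Y=(P[:,:2]-C)@ey
    z=(P[:,2]>.012)&(P[:,2]<.072)
    for n,m in(('+x',abs(X-.085)<.008),('-x',abs(X+.085)<.008),('+y',abs(Y-.06)<.008),('-y',abs(Y+.06)<.008)):
        m=m&z&(abs(X)<.095)&(abs(Y)<.07)
        if m.sum()<60: continue
        m2=m&((abs(Y)<.05) if 'x' in n else (abs(X)<.075))
        print(c,n,line(P[m2,:2]),'X',np.median(X[m2]).round(4),'Y',np.median(Y[m2]).round(4))
    # table height bias, plate edges in same frame
    t=(abs(P[:,2])<.01); print('table z',np.median(P[t,2]).round(4))
    m=(abs(P[:,2]-.097)<.006)&(abs(X)<.13)&(abs(Y)<.09)
    U,W=X[m],Y[m]
    print('plate ext',np.percentile(U,[.3,99.7]).round(4),np.percentile(W,[.3,99.7]).round(4))
E
```

```text
scene +x ((np.float32(0.6533179), np.float32(0.02880919)), np.float32(70.24132), 802) X 0.0835 Y 0.0013
scene +y ((np.float32(0.60875076), np.float32(0.10691692)), np.float32(-19.680832), 267) X 0.0059 Y 0.0598
scene -y ((np.float32(0.577412), np.float32(-0.004193416)), np.float32(-16.187115), 4) X 0.0249 Y -0.0553
table z 0.0007
plate ext [-0.1108  0.0815] [-0.0731  0.0594]
table z -0.0006
plate ext [-0.1114  0.0789] [-0.0709  0.0606]
```

```bash
python3 -m inch '[{"dx":0,"dy":0,"dz":0,"az":10},{"dz":0,"az":20},{"az":30},{"az":40},{"az":50},{"az":60},{"az":70},{"az":80},{"az":90},{"az":90}]' 40
```

```text
invalid input at $[0]: expected keys dx, dy, dz, ax, ay, az, fingers
```

```bash
python3 -m inch '[{"dx":-0.036,"dy":-0.034,"dz":0,"ax":0,"ay":0,"az":7,"fingers":1},{"dx":-0.073,"dy":-0.068,"dz":0,"ax":0,"ay":0,"az":14,"fingers":1},{"dx":-0.109,"dy":-0.103,"dz":0,"ax":0,"ay":0,"az":21,"fingers":1},{"dx":-0.145,"dy":-0.137,"dz":0,"ax":0,"ay":0,"az":28,"fingers":1},{"dx":-0.182,"dy":-0.171,"dz":0,"ax":0,"ay":0,"az":35,"fingers":1},{"dx":-0.218,"dy":-0.206,"dz":0,"ax":0,"ay":0,"az":42,"fingers":1},{"dx":-0.254,"dy":-0.240,"dz":0,"ax":0,"ay":0,"az":49,"fingers":1},{"dx":-0.290,"dy":-0.274,"dz":0,"ax":0,"ay":0,"az":56,"fingers":1},{"dx":-0.327,"dy":-0.308,"dz":0,"ax":0,"ay":0,"az":63,"fingers":1},{"dx":-0.363,"dy":-0.343,"dz":0,"ax":0,"ay":0,"az":70,"fingers":1},{"dx":-0.399,"dy":-0.377,"dz":0,"ax":0,"ay":0,"az":77,"fingers":1},{"dx":-0.436,"dy":-0.411,"dz":0,"ax":0,"ay":0,"az":84,"fingers":1},{"dx":-0.472,"dy":-0.4455,"dz":0,"ax":0,"ay":0,"az":90,"fingers":1},{"dx":-0.472,"dy":-0.4455,"dz":0,"ax":0,"ay":0,"az":90,"fingers":1},{"dx":-0.472,"dy":-0.4455,"dz":0,"ax":0,"ay":0,"az":90,"fingers":1}]' 40
cat >> h.py <<'E'
def wrist():
    V=cal("wrist"); im,d=bot.read_camera("wrist"); return im,d,*V
def wcloud(d,K,V):
    v,u=np.nonzero(d>0); z=d[v,u]; x=(u-K[0,2])/K[0,0]; y=(v-K[1,2])/K[1,1]; r=np.hypot(x,y)+1e-9
    t=np.tan(r)/r; p=np.c_[x*t*z,y*t*z,z]; return (p-V[:3,3])@V[:3,:3],u,v
def st():
    s=bot.read_state(); M=R.from_rotvec(s['tcp_rot']).as_matrix()
    print('t',round(s['time'],2),'pos',np.round(s['tool_pos'],4),'x',M[:,0].round(3),'y',M[:,1].round(3),'z',M[:,2].round(3),'F',np.round(s['wrist_force'],1),'T',np.round(s['torque'],2),'w',round(s['width'],3)); return s,M
def tool(target):
    s,M=st(); return (M.T@(np.array(target)-s['tool_pos'])).round(4)
E
python3 - <<'E'
from h import *
s,M=st(); im,d,K,V=wrist(); np.savez('w1.npz',im=im,d=d,K=K,V=V,M=M,p=s['tool_pos']); cv2.imwrite('pics/w1.png',im)
P,u,v=wcloud(d,K,V); print(K,(-V[:3,:3].T@V[:3,3]).round(3),V[2,:3])
for lo,hi in((.09,.105),(.12,.136),(.074,.086)):
    m=(P[:,2]>lo)&(P[:,2]<hi)&(abs(P[:,0]-.56)<.14)&(abs(P[:,1]-.06)<.12)
    if m.sum()>10: print(lo,m.sum(),rect(P[m]),np.median(P[m,2]))
E
```

```text
time: 2.58
tool_pos: [0.5199, 0.0702, 0.2312]
tcp_rot: [-2.545, -1.84, -0.0]
wrist_force: [0.0, 0.1, -0.4]
width: 1.002
t 2.58 pos [0.5199 0.0702 0.2312] x [0.314 0.95  0.   ] y [ 0.95  -0.314 -0.001] z [-0.     0.001 -1.   ] F [ 0.   0.1 -0.4] T [ 0.01 -0.02  0.04] w 1.002
[[297.31863964   0.         254.18916455]
 [  0.         297.31863964 189.29578718]
 [  0.           0.           1.        ]] [0.543 0.139 0.373] [-0.08754628 -0.26416161 -0.9604969 ]
0.09 21603 ((558.299560546875, 56.1016845703125), (130.7581024169922, 191.2154083251953), 72.15280151367188) 0.09690836852506059
0.12 1104 ((520.2952880859375, 68.65823364257812), (60.060768127441406, 13.716507911682129), 72.16210174560547) 0.12878919586595608
0.074 637 ((565.5902709960938, 61.87860870361328), (119.79420471191406, 151.745849609375), 70.57218933105469) 0.07912082447173559
```

View pics/w1.png

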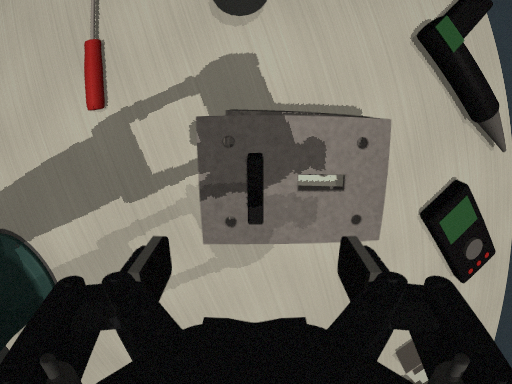

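```bash
python3 -m inch '[{"dx":-0.0014,"dy":0.001,"dz":0.04,"ax":0,"ay":0,"az":-0.4,"fingers":1},{"dx":-0.0014,"dy":0.001,"dz":0.08,"ax":0,"ay":0,"az":-0.4,"fingers":0},{"dx":-0.0014,"dy":0.001,"dz":0.11,"ax":0,"ay":0,"az":-0.4,"fingers":-0.2},{"dx":-0.0014,"dy":0.001,"dz":0.126,"ax":0,"ay":0,"az":-0.4,"fingers":-0.2},{"dx":-0.0014,"dy":0.001,"dz":0.126,"ax":0,"ay":0,"az":-0.4,"fingers":-0.2},{"dx":-0.0014,"dy":0.001,"dz":0.126,"ax":0,"ay":0,"az":-0.4,"fingers":-1},{"dx":-0.0014,"dy":0.001,"dz":0.126,"ax":0,"ay":0,"az":-0.4,"fingers":-1},{"dx":-0.0014,"dy":0.001,"dz":0.126,"ax":0,"ay":0,"az":-0.4,"fingers":-1},{"dx":-0.0014,"dy":0.001,"dz":0.126,"ax":0,"ay":0,"az":-0.4,"fingers":-1},{"dx":-0.0014,"dy":0.001,"dz":0.126,"ax":0,"ay":0,"az":-0.4,"fingers":-1}]' 30
python3 - <<'E'
from h import *
s,M=st(); im,d,K,V=wrist()
P,u,v=wcloud(d,K,V)
# plate now, in-plane bounds (gripper hides part)
m=(P[:,2]>.09)&(P[:,2]<.104)&(abs(P[:,0]-.56)<.14)&(abs(P[:,1]-.06)<.12); print(m.sum(),rect(P[m]))
cv2.imwrite('pics/w2.png',im)
E
```

```text
time: 3.88
tool_pos: [0.5215, 0.0694, 0.1067]
tcp_rot: [2.538, 1.85, 0.004]
wrist_force: [0.4, 2.0, 6.4]
width: 0.16
t 3.88 pos [0.5215 0.0694 0.1067] x [0.306 0.952 0.002] y [ 0.952 -0.306  0.002] z [ 0.003  0.001 -1.   ] F [0.4 2.  6.4] T [ 0.34 -0.1   0.12] w 0.16
39896 ((559.5659790039062, 55.773902893066406), (130.42959594726562, 191.4290771484375), 72.23431396484375)
```

```bash
python3 -m inch '[{"dx":0.002,"dy":0.003,"dz":0,"ax":0,"ay":0,"az":0.5,"fingers":-1},{"dx":0.004,"dy":0.006,"dz":0,"ax":0,"ay":0,"az":1,"fingers":-1},{"dx":0.0065,"dy":0.009,"dz":0,"ax":0,"ay":0,"az":1.5,"fingers":-1},{"dx":0.0087,"dy":0.0114,"dz":0,"ax":0,"ay":0,"az":1.8,"fingers":-1},{"dx":0.0087,"dy":0.0114,"dz":0,"ax":0,"ay":0,"az":1.8,"fingers":-1},{"dx":0.0087,"dy":0.0114,"dz":0,"ax":0,"ay":0,"az":1.8,"fingers":-1}]'
python3 - <<'E'
from h import *
s,M=st(); im,d,K,V=wrist()
P,u,v=wcloud(d,K,V)
m=(P[:,2]>.09)&(P[:,2]<.104)&(abs(P[:,0]-.57)<.14)&(abs(P[:,1]-.06)<.12); print(m.sum(),rect(P[m]))
cv2.imwrite('pics/w3.png',np.hstack([cv2.resize(im[60:300,120:460],(800,565),interpolation=3)]))
for lo,hi in((.07,.084),):
    m=(P[:,2]>lo)&(P[:,2]<hi)&(abs(P[:,0]-.57)<.12)&(abs(P[:,1]-.06)<.1); print(m.sum(),rect(P[m]) if m.sum()>9 else 0)
E
```

```text
time: 4.68
tool_pos: [0.5345, 0.0742, 0.1059]
tcp_rot: [-2.567, -1.81, -0.003]
wrist_force: [-0.1, 0.5, -4.4]
width: 0.154
t 4.67 pos [0.5345 0.0742 0.1059] x [0.336 0.942 0.002] y [ 0.942 -0.336  0.001] z [ 0.001  0.001 -1.   ] F [-0.1  0.5 -4.4] T [0.1  0.09 0.03] w 0.154
39934 ((572.2366333007812, 59.51588439941406), (130.3124542236328, 191.9134063720703), 70.15462493896484)
310 ((572.4473876953125, 53.262298583984375), (96.2181396484375, 150.44271850585938), 70.35111999511719)
```

View pics/w3.png

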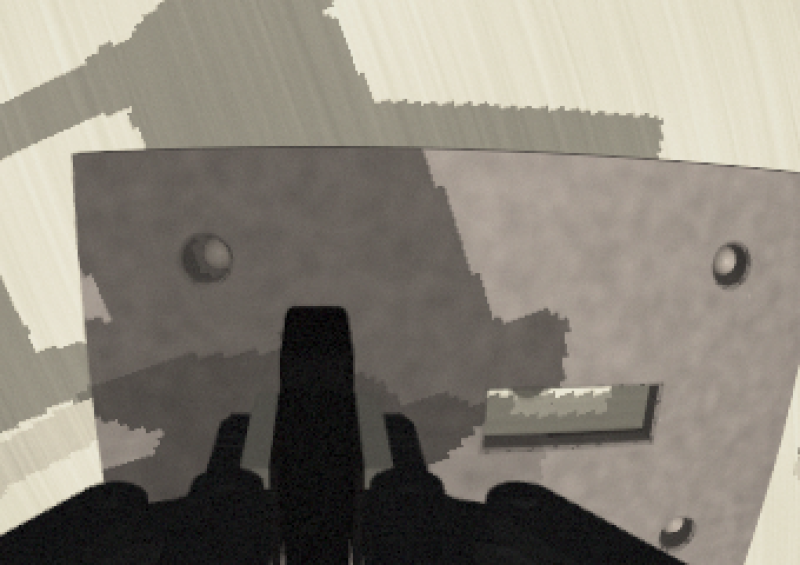

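```bash
python3 -m inch '[{"dx":0.0005,"dy":0.001,"dz":0.001,"ax":0,"ay":0,"az":0,"fingers":-1},{"dx":0.001,"dy":0.0015,"dz":0.002,"ax":0,"ay":0,"az":0,"fingers":-1},{"dx":0.001,"dy":0.002,"dz":0.003,"ax":0,"ay":0,"az":0,"fingers":-1},{"dx":0.001,"dy":0.002,"dz":0.003,"ax":0,"ay":0,"az":0,"fingers":-1}]'
```

```text
time: 5.22
tool_pos: [0.5367, 0.0744, 0.103]
tcp_rot: [-2.567, -1.81, -0.003]
wrist_force: [-0.6, -0.5, -3.4]
width: 0.16
```

```bash
python3 -m inch '[{"dx":0,"dy":0,"dz":0.002,"ax":0,"ay":0,"az":0,"fingers":-1},{"dx":0,"dy":0,"dz":0.004,"ax":0,"ay":0,"az":0,"fingers":-1},{"dx":0,"dy":0,"dz":0.004,"ax":0,"ay":0,"az":0,"fingers":-1}]'
```

```text
time: 5.6
tool_pos: [0.5364, 0.0744, 0.0987]
tcp_rot: [-2.567, -1.81, -0.002]
wrist_force: [-0.4, 1.1, -3.5]
width: 0.153
```

```bash
python3 -m inch '[{"dx":0,"dy":0,"dz":0.002,"ax":0,"ay":0,"az":0,"fingers":-1},{"dx":0,"dy":0,"dz":0.004,"ax":0,"ay":0,"az":0,"fingers":-1},{"dx":0,"dy":0,"dz":0.0055,"ax":0,"ay":0,"az":0,"fingers":-1},{"dx":0,"dy":0,"dz":0.0055,"ax":0,"ay":0,"az":0,"fingers":-1}]'
python3 - <<'E'
from h import *
s,M=st(); im,d,K,V=wrist()
P,u,v=wcloud(d,K,V)
for lo,hi in((.078,.1),):
    m=(P[:,2]>lo)&(P[:,2]<hi)&(abs(P[:,0]-.57)<.14)&(abs(P[:,1]-.06)<.12); print(m.sum(),rect(P[m]),np.percentile(P[m,2],[5,50,95]))
    A=np.c_[P[m,:2]-[.574,.056],np.ones(m.sum())]; print(np.linalg.lstsq(A,P[m,2],rcond=None)[0])
E
```

```text
time: 6.1
tool_pos: [0.5365, 0.0745, 0.0951]
tcp_rot: [-2.567, -1.81, -0.002]
wrist_force: [-5.5, -0.9, 8.9]
width: 0.152
t 6.1 pos [0.5365 0.0745 0.0951] x [0.336 0.942 0.001] y [ 0.942 -0.336  0.   ] z [ 0.     0.001 -1.   ] F [-5.5 -0.9  8.9] T [-0.15  1.    0.05] w 0.152
40476 ((574.1485595703125, 60.13273239135742), (129.54373168945312, 191.3835906982422), 70.29022216796875) [0.08400223 0.08514457 0.08623979]
[-6.20836672e-04  1.14501297e-05  8.51757604e-02]
```

```bash
python3 -m inch '[{"dx":0,"dy":0,"dz":-0.001,"ax":0,"ay":0,"az":0,"fingers":-0.2},{"dx":0,"dy":0,"dz":-0.001,"ax":0,"ay":0,"az":0,"fingers":-0.2},{"dx":0,"dy":0,"dz":-0.01,"ax":0,"ay":0,"az":0,"fingers":-0.2},{"dx":0,"dy":0,"dz":-0.05,"ax":0,"ay":0,"az":0,"fingers":0},{"dx":-0.02,"dy":0.03,"dz":-0.1,"ax":0,"ay":0,"az":0,"fingers":0},{"dx":-0.04,"dy":0.062,"dz":-0.12,"ax":0,"ay":0,"az":0,"fingers":0},{"dx":-0.05,"dy":0.062,"dz":-0.12,"ax":0,"ay":0,"az":0,"fingers":0},{"dx":-0.05,"dy":0.062,"dz":-0.12,"ax":0,"ay":0,"az":0,"fingers":0}]'
python3 - <<'E'
from h import *
s,M=st(); im,d,K,V=wrist(); np.savez('w4.npz',im=im,d=d,K=K,V=V)
P,u,v=wcloud(d,K,V)
m=(P[:,2]>.08)&(P[:,2]<.1)&(abs(P[:,0]-.57)<.14)&(abs(P[:,1]-.06)<.12); r=rect(P[m]); print(r,np.percentile(P[m,2],[5,50,95]))
A=np.c_[P[m,:2]-[.574,.056],np.ones(m.sum())]; print(np.linalg.lstsq(A,P[m,2],rcond=None)[0])
m=(P[:,2]>.11)&(P[:,2]<.125)&(abs(P[:,0]-.54)<.05)&(abs(P[:,1]-.07)<.06); print('rib',rect(P[m]))
th=np.radians(r[2]-90); c=np.array(r[0])/1000; ex=np.array([np.cos(th),np.sin(th)]);ey=np.array([-ex[1],ex[0]])
X=(P[:,:2]-c)@ex;Y=(P[:,:2]-c)@ey
ins=(abs(X-.025)<.0215)&(abs(Y)<.006)
for lo in np.arange(.003,.048,.003):
    q=ins&(X>=lo)&(X<lo+.003); print(lo.round(3),q.sum(),np.percentile(P[q,2],[5,50,95]).round(3) if q.sum() else '')
q=(abs(X-.025)<.03)&(abs(Y)<.015); u0,u1,v0,v1=u[q].min(),u[q].max(),v[q].min(),v[q].max(); print(u0,u1,v0,v1)
cr=im[v0:v1,u0:u1]; cv2.imwrite('pics/w4.png',np.vstack([cv2.resize(im,(440,330)),cv2.resize(cr,(440,int(440*cr.shape[0]/cr.shape[1])),interpolation=cv2.INTER_CUBIC)]))
E
```

```text
time: 7.15
tool_pos: [0.5771, 0.006, 0.2145]
tcp_rot: [-2.567, -1.808, -0.0]
wrist_force: [0.7, -0.1, -0.8]
width: 0.506
t 7.15 pos [0.5771 0.006  0.2145] x [0.337 0.942 0.001] y [ 0.942 -0.337 -0.001] z [-0.001  0.001 -1.   ] F [ 0.7 -0.1 -0.8] T [ 0.01  0.   -0.  ] w 0.506
((573.9556274414062, 59.713722229003906), (130.51974487304688, 191.1621856689453), 70.30007934570312) [0.08396882 0.08516096 0.08643071]
[-5.79870234e-04 -2.56297396e-05  8.52463028e-02]
rib ((536.445556640625, 73.31719970703125), (59.02360534667969, 14.855767250061035), 70.27973175048828)
0.003 26 [0.068 0.069 0.07 ]
0.006 39 [0.068 0.069 0.07 ]
0.009 39 [0.062 0.069 0.07 ]
0.012 48 [0.03  0.068 0.07 ]
0.015 33 [0.038 0.039 0.07 ]
0.018 30 [0.038 0.039 0.069]
0.021 33 [0.038 0.04  0.07 ]
0.024 40 [0.028 0.069 0.07 ]
0.027 38 [0.068 0.069 0.07 ]
0.03 39 [0.068 0.069 0.07 ]
0.033 39 [0.068 0.069 0.07 ]
0.036 39 [0.068 0.069 0.07 ]
0.039 46 [0.068 0.069 0.07 ]
0.042 44 [0.068 0.069 0.07 ]
0.045 13 [0.069 0.069 0.07 ]
226 291 114 146
```

View pics/w4.png

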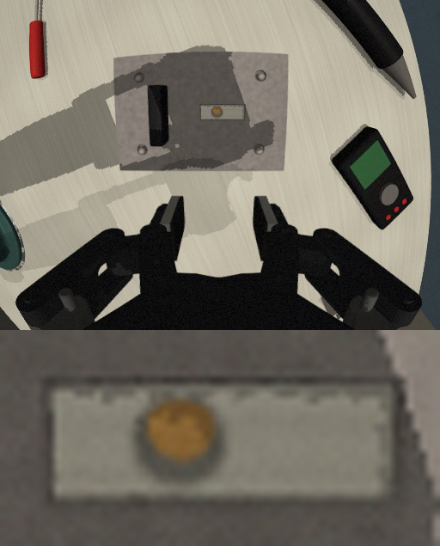

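```bash
python3 - <<'E'
from h import *
f=np.load('w4.npz'); d,K,V=f['d'],f['K'],f['V']; P,u,v=wcloud(d,K,V)
c=np.array([.57396,.05971]); th=np.radians(-19.7); ex=np.array([np.cos(th),np.sin(th)]);ey=np.array([-ex[1],ex[0]])
o=-V[:3,:3].T@V[:3,3]
q=(u>238)&(u<266)&(v>118)&(v<142)&(P[:,2]<.064)
D=P[q]-o; t=(.069-o[2])/D[:,2]; Q=o+D*t[:,None]
L=np.c_[(Q[:,:2]-c)@ex,(Q[:,:2]-c)@ey]; print(q.sum(),L.min(0),L.max(0),L.mean(0),cv2.minEnclosingCircle((L*1000).astype(np.float32)))
print('cam',o)
def ray(px):
    x=(px[0]-K[0,2])/K[0,0];y=(px[1]-K[1,2])/K[1,1];r=np.hypot(x,y);t=np.tan(r)/r
    w=V[:3,:3].T@np.array([x*t,y*t,1]); p=o+w*(.069-o[2])/w[2]; return p,(p[:2]-c)@ex,(p[:2]-c)@ey
print(ray((252.2,130.2)))
b=c+L.mean(0)@np.array([ex,ey]); print('bore world',b)
# probe from top & scene
for cam in("top","scene"):
    g=np.load(cam+'0.npz'); k,W=cal(cam); P,u,v=cloud(cam,g['d'],k,W)
    m=(abs(P[:,0]-.525)<.06)&(abs(P[:,1]+.31)<.06)
    for lo,hi in((.155,.175),(.1,.15),(.081,.089)):
        n=m&(P[:,2]>lo)&(P[:,2]<hi); print(cam,lo,n.sum(),rect(P[n]),np.median(P[n],0))
E
```

```text
117 [ 0.01116028 -0.00594677] [0.02462296 0.00574421] [ 0.01898115 -0.00080127] ((17.644752502441406, 0.9802405834197998), 8.04296875)
cam [0.60158492 0.07377815 0.35625586]
(array([0.59145108, 0.05209819, 0.069     ]), np.float64(0.01903323601332484), np.float64(-0.001270133285752616))
bore world [0.59156009 0.05255717]
top 0.155 131 ((520.3048095703125, -311.2275695800781), (22.824325561523438, 22.380203247070312), 44.97483825683594) [ 0.51957057 -0.30991697  0.16365127]
top 0.1 115 ((516.9957885742188, -306.0503234863281), (23.296613693237305, 12.055203437805176), 32.750457763671875) [ 0.51469572 -0.30250491  0.1254358 ]
top 0.081 791 ((520.5132446289062, -311.0492858886719), (70.36886596679688, 71.25025177001953), 9.160677909851074) [ 0.51273042 -0.30358791  0.08416476]
scene 0.155 95 ((523.95458984375, -313.3061828613281), (22.31737518310547, 23.268922805786133), 18.282163619995117) [ 0.52594574 -0.31237342  0.16466707]
scene 0.1 198 ((525.7786865234375, -310.6988525390625), (15.818255424499512, 24.649051666259766), 38.115074157714844) [ 0.52995033 -0.30943624  0.12615077]
scene 0.081 507 ((521.6923217773438, -314.65899658203125), (75.19388580322266, 72.21797180175781), 7.313541889190674) [ 0.53369493 -0.30686095  0.08544622]
```

```bash
python3 -m inch '[{"dx":-0.05,"dy":0.009,"dz":-0.01,"ax":0,"ay":0,"az":0,"fingers":1},{"dx":-0.10,"dy":0.018,"dz":-0.02,"ax":0,"ay":0,"az":0,"fingers":1},{"dx":-0.15,"dy":0.027,"dz":-0.02,"ax":0,"ay":0,"az":0,"fingers":1},{"dx":-0.20,"dy":0.036,"dz":-0.02,"ax":0,"ay":0,"az":0,"fingers":1},{"dx":-0.25,"dy":0.045,"dz":-0.02,"ax":0,"ay":0,"az":0,"fingers":1},{"dx":-0.30,"dy":0.053,"dz":-0.02,"ax":0,"ay":0,"az":0,"fingers":1},{"dx":-0.3185,"dy":0.0544,"dz":-0.02,"ax":0,"ay":0,"az":0,"fingers":1},{"dx":-0.3185,"dy":0.0544,"dz":-0.02,"ax":0,"ay":0,"az":0,"fingers":1},{"dx":-0.3185,"dy":0.0544,"dz":-0.02,"ax":0,"ay":0,"az":0,"fingers":1}]'
python3 - <<'E'
from h import *
s,M=st(); im,d,K,V=wrist(); P,u,v=wcloud(d,K,V)
m=(abs(P[:,0]-.522)<.06)&(abs(P[:,1]+.312)<.06)
for lo,hi in((.155,.172),(.1,.15),(.08,.09)):
    n=m&(P[:,2]>lo)&(P[:,2]<hi); print(lo,n.sum(),rect(P[n]) if n.sum()>5 else '',np.median(P[n],0))
cv2.imwrite('pics/w5.png',im)
n=m&(P[:,2]>.155)&(P[:,2]<.172); c=np.array(rect(P[n])[0])/1000; print(tool([c[0],c[1],.112]))
E
```

```text
time: 8.32
tool_pos: [0.5209, -0.3098, 0.2328]
tcp_rot: [-2.563, -1.809, 0.001]
wrist_force: [-0.9, -0.1, 0.1]
width: 1.001
t 8.32 pos [ 0.5209 -0.3098  0.2328] x [0.335 0.942 0.002] y [ 0.942 -0.335 -0.004] z [-0.003  0.003 -1.   ] F [-0.9 -0.1  0.1] T [ 0.05 -0.04 -0.05] w 1.001
0.155 786 ((522.128662109375, -311.8885498046875), (22.78428840637207, 23.23668670654297), 21.785520553588867) [ 0.52235106 -0.31074816  0.16397714]
0.1 351 ((523.6436767578125, -305.470703125), (10.07614803314209, 23.18022346496582), 74.5936050415039) [ 0.52541373 -0.3020885   0.12874403]
0.08 3324 ((521.607421875, -312.36767578125), (69.8658447265625, 70.84635162353516), 8.989973068237305) [ 0.52997164 -0.30136919  0.08420122]
t 8.38 pos [ 0.5211 -0.3098  0.2331] x [0.335 0.942 0.002] y [ 0.942 -0.335 -0.003] z [-0.002  0.003 -1.   ] F [-0.7  0.1 -0.2] T [-0.01 -0.04 -0.02] w 0.999
[-0.0019  0.002   0.1211]
```

View pics/w5.png

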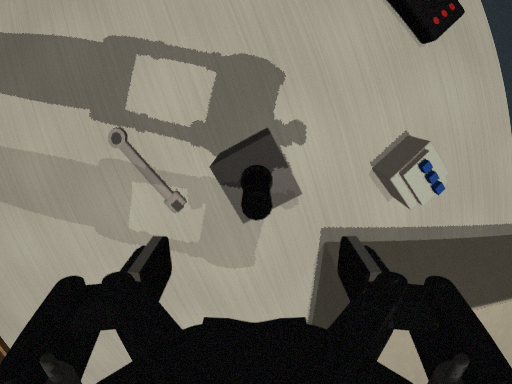

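```bash
python3 -m inch '[{"dx":-0.002,"dy":0.0015,"dz":0.03,"ax":0,"ay":0,"az":0,"fingers":1},{"dx":-0.002,"dy":0.0015,"dz":0.07,"ax":0,"ay":0,"az":0,"fingers":1},{"dx":-0.002,"dy":0.0015,"dz":0.105,"ax":0,"ay":0,"az":0,"fingers":0},{"dx":-0.002,"dy":0.0015,"dz":0.122,"ax":0,"ay":0,"az":0,"fingers":0},{"dx":-0.002,"dy":0.0015,"dz":0.122,"ax":0,"ay":0,"az":0,"fingers":-1},{"dx":-0.002,"dy":0.0015,"dz":0.122,"ax":0,"ay":0,"az":0,"fingers":-1},{"dx":-0.002,"dy":0.0015,"dz":0.122,"ax":0,"ay":0,"az":0,"fingers":-1},{"dx":-0.002,"dy":0.0015,"dz":0.122,"ax":0,"ay":0,"az":0,"fingers":-1},{"dx":-0.002,"dy":0.0015,"dz":0.122,"ax":0,"ay":0,"az":0,"fingers":-1},{"dx":-0.002,"dy":0.0015,"dz":0.122,"ax":0,"ay":0,"az":0,"fingers":-1}]' 60
```

```text
time: 9.62
tool_pos: [0.5219, -0.3121, 0.1117]
tcp_rot: [-2.564, -1.81, 0.0]
wrist_force: [-0.0, 0.4, 0.9]
width: 0.264
```

```bash
python3 -m inch '[{"dx":0,"dy":0,"dz":-0.03,"ax":0,"ay":0,"az":0,"fingers":-1},{"dx":0,"dy":0,"dz":-0.07,"ax":0,"ay":0,"az":0,"fingers":-1},{"dx":0,"dy":0,"dz":-0.11,"ax":0,"ay":0,"az":0,"fingers":-1},{"dx":0.03,"dy":-0.005,"dz":-0.12,"ax":0,"ay":0,"az":0,"fingers":-1},{"dx":0.07,"dy":-0.011,"dz":-0.12,"ax":0,"ay":0,"az":0,"fingers":-1},{"dx":0.12,"dy":-0.019,"dz":-0.12,"ax":0,"ay":0,"az":0,"fingers":-1},{"dx":0.17,"dy":-0.027,"dz":-0.12,"ax":0,"ay":0,"az":0,"fingers":-1},{"dx":0.22,"dy":-0.035,"dz":-0.12,"ax":0,"ay":0,"az":0,"fingers":-1},{"dx":0.27,"dy":-0.043,"dz":-0.12,"ax":0,"ay":0,"az":0,"fingers":-1},{"dx":0.31,"dy":-0.049,"dz":-0.12,"ax":0,"ay":0,"az":0,"fingers":-1},{"dx":0.345,"dy":-0.054,"dz":-0.12,"ax":0,"ay":0,"az":0,"fingers":-1},{"dx":0.3678,"dy":-0.0572,"dz":-0.12,"ax":0,"ay":0,"az":0,"fingers":-1},{"dx":0.3678,"dy":-0.0572,"dz":-0.12,"ax":0,"ay":0,"az":0,"fingers":-1},{"dx":0.3678,"dy":-0.0572,"dz":-0.12,"ax":0,"ay":0,"az":0,"fingers":-1}]'
python3 - <<'E'
from h import *
print('err',tool([.5918,.0533,.2317]))
im,d=bot.read_camera("scene"); K,V=cal("scene"); P,u,v=cloud("scene",d,K,V); np.savez('s2.npz',im=im,d=d)
m=(abs(P[:,0]-.592)<.05)&(abs(P[:,1]-.053)<.05)
for lo,hi in((.145,.205),(.16,.185),(.185,.2)):
    pass
for z in np.arange(.13,.22,.01):
    n=m&(abs(P[:,2]-z)<.005)&(abs(P[:,0]-.592)<.03)&(abs(P[:,1]-.053)<.025)
    print(z.round(3),n.sum(),np.median(P[n],0).round(4) if n.sum() else '', (np.ptp(P[n,1])).round(4) if n.sum() else '')
cr=im[90:240,200:340]; cv2.imwrite('pics/s2.png',cv2.resize(cr,(560,600),interpolation=3))
E
```

```text
time: 11.38
tool_pos: [0.591, 0.0528, 0.2321]
tcp_rot: [-2.564, -1.81, 0.001]
wrist_force: [0.6, 0.1, -0.7]
width: 0.263
t 11.38 pos [0.591  0.0528 0.2321] x [0.335 0.942 0.001] y [ 0.942 -0.335 -0.003] z [-0.002  0.002 -1.   ] F [ 0.6  0.1 -0.7] T [-0.06  0.06  0.03] w 0.263
err [0.0007 0.0005 0.0004]
0.13 0  
0.14 0  
0.15 11 [0.5936 0.0486 0.1516] 0.0081
0.16 20 [0.5934 0.0501 0.1597] 0.0083
0.17 17 [0.5935 0.0496 0.1694] 0.0085
0.18 22 [0.5938 0.0491 0.1804] 0.0084
0.19 16 [0.5939 0.0487 0.1895] 0.0083
0.2 4 [0.595  0.0495 0.1959] 0.0079
0.21 93 [0.6    0.0498 0.2114] 0.0312
```

View pics/s2.png

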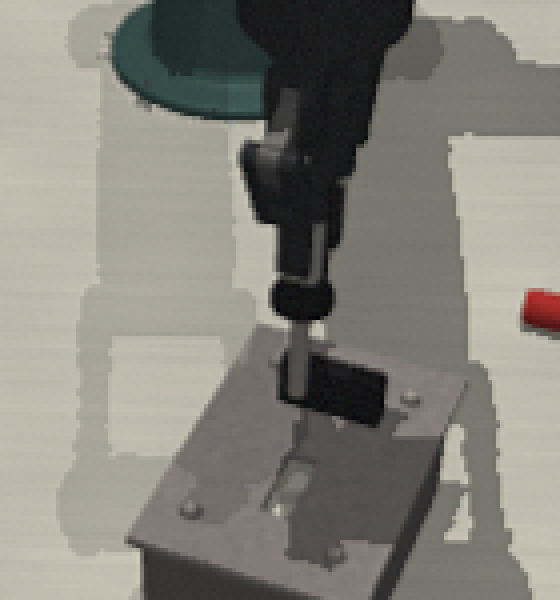

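```bash
python3 -m inch '[{"dx":0.0007,"dy":0.0005,"dz":0.02,"ax":0,"ay":0,"az":0,"fingers":-1},{"dx":0.0007,"dy":0.0005,"dz":0.04,"ax":0,"ay":0,"az":0,"fingers":-1},{"dx":0.0007,"dy":0.0005,"dz":0.052,"ax":0,"ay":0,"az":0,"fingers":-1},{"dx":0.0007,"dy":0.0005,"dz":0.057,"ax":0,"ay":0,"az":0,"fingers":-1},{"dx":0.0007,"dy":0.0005,"dz":0.062,"ax":0,"ay":0,"az":0,"fingers":-1},{"dx":0.0007,"dy":0.0005,"dz":0.067,"ax":0,"ay":0,"az":0,"fingers":-1},{"dx":0.0007,"dy":0.0005,"dz":0.067,"ax":0,"ay":0,"az":0,"fingers":-1}]'
python3 - <<'E'
from h import *
st(); im,d,K,V=wrist(); cv2.imwrite('pics/w6.png',cv2.resize(im[100:300,150:400],(750,600),interpolation=3))
E
```

```text
time: 12.3
tool_pos: [0.5916, 0.0531, 0.1651]
tcp_rot: [-2.565, -1.81, 0.001]
wrist_force: [-0.3, 0.3, -1.5]
width: 0.265
t 12.3 pos [0.5916 0.0531 0.1651] x [0.335 0.942 0.001] y [ 0.942 -0.335 -0.003] z [-0.002  0.002 -1.   ] F [-0.3  0.3 -1.5] T [ 0.03 -0.01  0.06] w 0.265
```

View pics/w6.png

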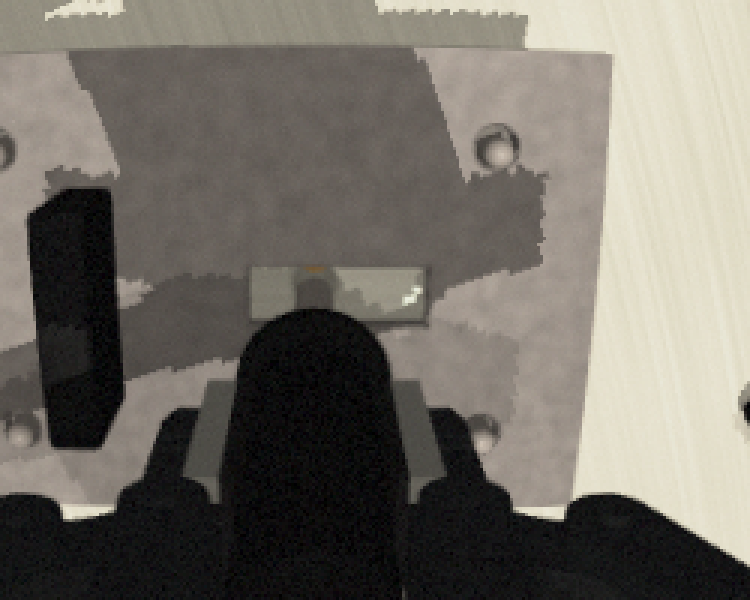

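```bash
python3 -m inch '[{"dx":0,"dy":0,"dz":0.004,"ax":0,"ay":0,"az":0,"fingers":-1},{"dx":0,"dy":0,"dz":0.007,"ax":0,"ay":0,"az":0,"fingers":-1},{"dx":0,"dy":0,"dz":0.009,"ax":0,"ay":0,"az":0,"fingers":-1},{"dx":0,"dy":0,"dz":0.009,"ax":0,"ay":0,"az":0,"fingers":-1}]'
```

```text
time: 12.85
tool_pos: [0.5915, 0.0532, 0.1561]
tcp_rot: [-2.565, -1.81, 0.002]
wrist_force: [0.1, -0.3, -0.7]
width: 0.267
```

```bash
python3 -m inch '[{"dx":0,"dy":0,"dz":0.002,"ax":0,"ay":0,"az":0,"fingers":-1},{"dx":0,"dy":0,"dz":0.004,"ax":0,"ay":0,"az":0,"fingers":-1},{"dx":0,"dy":0,"dz":0.006,"ax":0,"ay":0,"az":0,"fingers":-1},{"dx":0,"dy":0,"dz":0.006,"ax":0,"ay":0,"az":0,"fingers":-1}]'
```

```text
time: 13.35
tool_pos: [0.5913, 0.0532, 0.1497]
tcp_rot: [-2.564, -1.809, 0.002]
wrist_force: [0.9, -0.6, -1.2]
width: 0.267
```

```bash
python3 -m inch '[{"dx":0,"dy":0,"dz":0.004,"ax":0,"ay":0,"az":0,"fingers":-1},{"dx":0,"dy":0,"dz":0.008,"ax":0,"ay":0,"az":0,"fingers":-1},{"dx":0,"dy":0,"dz":0.012,"ax":0,"ay":0,"az":0,"fingers":-1},{"dx":0,"dy":0,"dz":0.016,"ax":0,"ay":0,"az":0,"fingers":-1},{"dx":0,"dy":0,"dz":0.018,"ax":0,"ay":0,"az":0,"fingers":-1},{"dx":0,"dy":0,"dz":0.018,"ax":0,"ay":0,"az":0,"fingers":-1}]'
```

```text
time: 14.1
tool_pos: [0.5911, 0.0532, 0.1315]
tcp_rot: [-2.564, -1.809, 0.003]
wrist_force: [0.5, 1.2, -0.8]
width: 0.265
```

```bash
python3 -m inch '[{"dx":0,"dy":0,"dz":0.003,"ax":0,"ay":0,"az":0,"fingers":-1},{"dx":0,"dy":0,"dz":0.006,"ax":0,"ay":0,"az":0,"fingers":-1},{"dx":0,"dy":0,"dz":0.009,"ax":0,"ay":0,"az":0,"fingers":-1},{"dx":0,"dy":0,"dz":0.012,"ax":0,"ay":0,"az":0,"fingers":-1},{"dx":0,"dy":0,"dz":0.015,"ax":0,"ay":0,"az":0,"fingers":-1},{"dx":0,"dy":0,"dz":0.015,"ax":0,"ay":0,"az":0,"fingers":-1}]'
```

```text
time: 14.85
tool_pos: [0.5917, 0.0533, 0.1176]
tcp_rot: [-2.565, -1.81, 0.001]
wrist_force: [-0.5, 0.3, 4.5]
width: 0.267
```

Plunger is moving (about 5–6 N over the hanging weight). Now the last millimetres in small steps.

```bash
python3 -m inch '[{"dx":0,"dy":0,"dz":0.001,"ax":0,"ay":0,"az":0,"fingers":-1},{"dx":0,"dy":0,"dz":0.002,"ax":0,"ay":0,"az":0,"fingers":-1},{"dx":0,"dy":0,"dz":0.003,"ax":0,"ay":0,"az":0,"fingers":-1},{"dx":0,"dy":0,"dz":0.004,"ax":0,"ay":0,"az":0,"fingers":-1},{"dx":0,"dy":0,"dz":0.004,"ax":0,"ay":0,"az":0,"fingers":-1}]'
```

```text
time: 15.48
tool_pos: [0.5918, 0.0533, 0.1142]
tcp_rot: [-2.565, -1.81, 0.001]
wrist_force: [-1.9, 0.6, 4.2]
width: 0.262
```

```bash
python3 -m inch '[{"dx":0,"dy":0,"dz":0.001,"ax":0,"ay":0,"az":0,"fingers":-1},{"dx":0,"dy":0,"dz":0.002,"ax":0,"ay":0,"az":0,"fingers":-1},{"dx":0,"dy":0,"dz":0.0025,"ax":0,"ay":0,"az":0,"fingers":-1},{"dx":0,"dy":0,"dz":0.0025,"ax":0,"ay":0,"az":0,"fingers":-1}]'
```

```text
time: 15.98
tool_pos: [0.5919, 0.0533, 0.1127]
tcp_rot: [-2.565, -1.81, 0.0]
wrist_force: [-1.4, -0.8, 6.3]
width: 0.261
```

```bash
python3 -m inch '[{"dx":0,"dy":0,"dz":0.001,"ax":0,"ay":0,"az":0,"fingers":-1},{"dx":0,"dy":0,"dz":0.002,"ax":0,"ay":0,"az":0,"fingers":-1},{"dx":0,"dy":0,"dz":0.002,"ax":0,"ay":0,"az":0,"fingers":-1}]'
```

```text
time: 16.35
tool_pos: [0.5919, 0.0533, 0.1126]
tcp_rot: [-2.565, -1.81, 0.0]
wrist_force: [-4.8, 0.5, 11.4]
width: 0.265
```

```bash
python3 -m inch '[{"dx":0,"dy":0,"dz":-0.0005,"ax":0,"ay":0,"az":0,"fingers":-1},{"dx":0,"dy":0,"dz":-0.0005,"ax":0,"ay":0,"az":0,"fingers":0},{"dx":0,"dy":0,"dz":-0.0005,"ax":0,"ay":0,"az":0,"fingers":0},{"dx":0,"dy":0,"dz":-0.0005,"ax":0,"ay":0,"az":0,"fingers":0},{"dx":0,"dy":0,"dz":-0.01,"ax":0,"ay":0,"az":0,"fingers":0},{"dx":0,"dy":0,"dz":-0.04,"ax":0,"ay":0,"az":0,"fingers":0},{"dx":0,"dy":0,"dz":-0.08,"ax":0,"ay":0,"az":0,"fingers":0},{"dx":-0.05,"dy":0,"dz":-0.12,"ax":0,"ay":0,"az":0,"fingers":0},{"dx":-0.10,"dy":0,"dz":-0.13,"ax":0,"ay":0,"az":0,"fingers":0},{"dx":-0.14,"dy":0,"dz":-0.13,"ax":0,"ay":0,"az":0,"fingers":0},{"dx":-0.14,"dy":0,"dz":-0.13,"ax":0,"ay":0,"az":0,"fingers":0}]'
python3 - <<'E'
from h import *
st(); ims=[]
im,d,K,V=wrist(); P,u,v=wcloud(d,K,V); ims.append(im)
X=lambda n:(rect(P[n]),np.median(P[n],0).round(4),n.sum())
w=(abs(P[:,0]-.574)<.13)&(abs(P[:,1]-.058)<.11)
n=w&(P[:,2]>.076)&(P[:,2]<.096); print('plate',X(n)); A=np.c_[P[n,:2]-[.574,.056],np.ones(n.sum())]; print(np.linalg.lstsq(A,P[n,2],rcond=None)[0])
n=w&(P[:,2]>.155)&(P[:,2]<.18)&(abs(P[:,0]-.592)<.03)&(abs(P[:,1]-.053)<.03); print('handle top',X(n))
im,d=bot.read_camera("scene"); K,V=cal("scene"); P,u,v=cloud("",d,K,V); ims.append(im)
for z in(.1,.11,.12,.13,.14,.15,.16):
    n=(abs(P[:,2]-z)<.005)&(abs(P[:,0]-.595)<.025)&(abs(P[:,1]-.05)<.025); print(z,n.sum(),np.median(P[n],0).round(4))
n=(abs(P[:,0]-.6)<.025)&(abs(P[:,1]-.05)<.025); print('scene top z',P[n,2].max())
for r in bot.masks_of("scene","pot")[:1]: print('pot',r['box'],r['p'])
im,d=bot.read_camera("top"); ims.append(im)
for r in bot.masks_of("top","pot")[:1]: print('pot top',r['box'],r['p'])
cv2.imwrite('pics/end.png',np.hstack([cv2.resize(ims[0][60:300,130:400],(400,400)),cv2.resize(ims[1][110:270,200:360],(400,400),interpolation=3)]))
E
```

```text
time: 17.73
tool_pos: [0.5447, -0.081, 0.2437]
tcp_rot: [-2.57, -1.806, -0.001]
wrist_force: [0.6, 1.1, -0.5]
width: 0.503
t 17.73 pos [ 0.5447 -0.081   0.2437] x [0.339 0.941 0.001] y [ 0.941 -0.339 -0.   ] z [-0.     0.001 -1.   ] F [ 0.6  1.1 -0.5] T [-0.01 -0.02  0.03] w 0.503
plate (((571.1488037109375, 52.76839828491211), (116.238037109375, 191.20420837402344), 70.25922393798828), array([0.5696, 0.0407, 0.0852]), np.int64(16229))
[0.00113827 0.00174207 0.08532246]
handle top (((594.3515625, 51.69053268432617), (22.960180282592773, 23.439905166625977), 81.3951644897461), array([0.5939, 0.0505, 0.1653]), np.int64(788))
0.1 42 [0.6019 0.0489 0.0999]
0.11 32 [0.6024 0.0504 0.11  ]
0.12 40 [0.6031 0.05   0.1202]
0.13 37 [0.6031 0.0494 0.1305]
0.14 42 [0.6029 0.0501 0.1401]
0.15 39 [0.6034 0.0487 0.1499]
0.16 47 [0.6032 0.0484 0.1602]
scene top z 0.1691784206020927
pot [358.3, 197.5, 397.9, 244.4] 0.58
pot top [105.9, 177.2, 147.5, 216.0] 0.9
```

View pics/end.png

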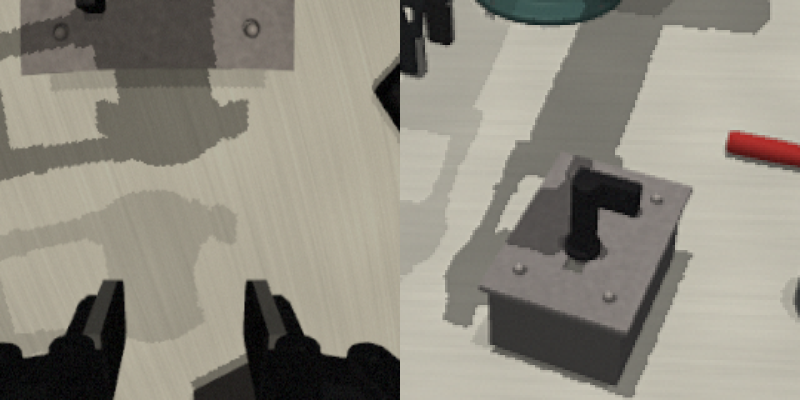

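```bash
python3 - <<'E'
from h import *
def tilt(name,P,c):
    n=(P[:,2]>.097)&(P[:,2]<.160)&(np.hypot(P[:,0]-c[0],P[:,1]-c[1])<.017); Q=P[n]
    from scipy.optimize import least_squares
    f=lambda p:np.hypot(Q[:,0]-p[0]-p[2]*(Q[:,2]-.13),Q[:,1]-p[1]-p[3]*(Q[:,2]-.13))-.012
    r=least_squares(f,[*c,0,0],loss='soft_l1',f_scale=.001); print(name,n.sum(),r.x.round(4),'deg',np.degrees(r.x[2:]).round(2))
g=np.load('scene0.npz');K,V=cal("scene"); tilt('stand/scene',cloud("",g['d'],K,V)[0],[.5235,-.3135])
g=np.load('top0.npz');Kt,Vt=cal("top"); tilt('stand/top',cloud("",g['d'],Kt,Vt)[0],[.5203,-.311])
for i in range(3):
    _,d=bot.read_camera("scene"); tilt('now/scene',cloud("",d,K,V)[0],[.593,.050])
    _,d=bot.read_camera("top"); tilt('now/top',cloud("",d,Kt,Vt)[0],[.591,.053])
    _,d,Kw,Vw=wrist(); tilt('now/wrist',wcloud(d,Kw,Vw)[0],[.593,.0525])
E
```

```text
stand/scene 252 [ 0.5206 -0.3147  0.0098  0.0026] deg [0.56 0.15]
stand/top 154 [ 0.5209 -0.3121  0.0082  0.0021] deg [0.47 0.12]
now/scene 247 [ 0.5926  0.0496  0.0175 -0.0064] deg [ 1.   -0.37]
now/top 104 [ 0.5936  0.0522  0.0259 -0.0086] deg [ 1.48 -0.49]
now/wrist 390 [ 0.5941  0.0524  0.0233 -0.0024] deg [ 1.33 -0.14]
now/scene 247 [ 0.5927  0.0496  0.0236 -0.0072] deg [ 1.35 -0.41]
now/top 109 [ 0.5937  0.0523  0.0295 -0.0058] deg [ 1.69 -0.33]
now/wrist 399 [ 0.5941  0.0524  0.0218 -0.0018] deg [ 1.25 -0.1 ]
now/scene 243 [ 0.5927  0.0498  0.0182 -0.0041] deg [ 1.04 -0.24]
now/top 109 [ 0.5937  0.0522  0.025  -0.0046] deg [ 1.43 -0.26]
now/wrist 401 [ 0.5941  0.0524  0.0213 -0.0019] deg [ 1.22 -0.11]
```

```bash
python3 -m inch '[{"dx":0.04,"dy":-0.001,"dz":0,"ax":0,"ay":0,"az":0,"fingers":-1},{"dx":0.08,"dy":-0.002,"dz":0,"ax":0,"ay":0,"az":0,"fingers":-1},{"dx":0.12,"dy":-0.003,"dz":0,"ax":0,"ay":0,"az":0,"fingers":-1},{"dx":0.142,"dy":-0.003,"dz":0,"ax":0,"ay":0,"az":0,"fingers":-1},{"dx":0.142,"dy":-0.003,"dz":0.03,"ax":0,"ay":0,"az":0,"fingers":-1},{"dx":0.142,"dy":-0.003,"dz":0.06,"ax":0,"ay":0,"az":0,"fingers":-1},{"dx":0.142,"dy":-0.003,"dz":0.071,"ax":0,"ay":0,"az":0,"fingers":-1},{"dx":0.142,"dy":-0.003,"dz":0.074,"ax":0,"ay":0,"az":0,"fingers":-1},{"dx":0.142,"dy":-0.003,"dz":0.074,"ax":0,"ay":0,"az":0,"fingers":-1}]' 30
```

```text
time: 19.55
tool_pos: [0.5905, 0.0561, 0.1696]
tcp_rot: [-2.566, -1.81, -0.001]
wrist_force: [0.7, -0.4, -0.4]
width: 0.003
```

```bash
python3 -m inch '[{"dx":-0.0025,"dy":0,"dz":0,"ax":0,"ay":0,"az":0,"fingers":-1},{"dx":-0.0025,"dy":0,"dz":0.0015,"ax":0,"ay":0,"az":0,"fingers":-1},{"dx":-0.0025,"dy":0,"dz":0.003,"ax":0,"ay":0,"az":0,"fingers":-1},{"dx":-0.0025,"dy":0,"dz":0.004,"ax":0,"ay":0,"az":0,"fingers":-1},{"dx":-0.0025,"dy":0,"dz":0.004,"ax":0,"ay":0,"az":0,"fingers":-1}]'
```

```text
time: 20.18
tool_pos: [0.59, 0.0538, 0.1664]
tcp_rot: [-2.566, -1.811, -0.002]
wrist_force: [-2.2, 0.3, 4.0]
width: -0.0
```

```bash
python3 -m inch '[{"dx":0,"dy":0,"dz":0.001,"ax":0,"ay":0,"az":0,"fingers":-1},{"dx":0,"dy":0,"dz":0.002,"ax":0,"ay":0,"az":0,"fingers":-1},{"dx":0,"dy":0,"dz":0.002,"ax":0,"ay":0,"az":0,"fingers":-1}]'
```

```text
time: 20.55
tool_pos: [0.5908, 0.0538, 0.1664]
tcp_rot: [2.567, 1.811, 0.005]
wrist_force: [-2.6, -0.7, 10.3]
width: 0.002
```

```bash
python3 -m inch '[{"dx":0,"dy":-0.001,"dz":0.002,"ax":0,"ay":0,"az":0,"fingers":-1},{"dx":0,"dy":-0.001,"dz":0.003,"ax":0,"ay":0,"az":0,"fingers":-1},{"dx":0,"dy":-0.001,"dz":0.003,"ax":0,"ay":0,"az":0,"fingers":-1}]'
python3 -m inch '[{"dx":0,"dy":0,"dz":-0.002,"ax":0,"ay":0,"az":0,"fingers":-1},{"dx":0,"dy":0,"dz":-0.03,"ax":0,"ay":0,"az":0,"fingers":-1},{"dx":-0.03,"dy":0,"dz":-0.07,"ax":0,"ay":0,"az":0,"fingers":-1},{"dx":-0.08,"dy":0,"dz":-0.08,"ax":0,"ay":0,"az":0,"fingers":-1},{"dx":-0.13,"dy":0,"dz":-0.08,"ax":0,"ay":0,"az":0,"fingers":-1},{"dx":-0.14,"dy":0,"dz":-0.08,"ax":0,"ay":0,"az":0,"fingers":-1},{"dx":-0.14,"dy":0,"dz":-0.08,"ax":0,"ay":0,"az":0,"fingers":-1}]'
python3 - <<'E'
from h import *
from scipy.optimize import least_squares
st()
def tilt(name,P,c):
    n=(P[:,2]>.097)&(P[:,2]<.160)&(np.hypot(P[:,0]-c[0],P[:,1]-c[1])<.017); Q=P[n]
    f=lambda p:np.hypot(Q[:,0]-p[0]-p[2]*(Q[:,2]-.13),Q[:,1]-p[1]-p[3]*(Q[:,2]-.13))-.012
    r=least_squares(f,[*c,0,0],loss='soft_l1',f_scale=.001)
    t=(np.hypot(P[:,0]-c[0],P[:,1]-c[1])<.008)&(P[:,2]>.15); print(name,n.sum(),r.x[:2].round(4),'deg',np.degrees(r.x[2:]).round(2),'top',np.median(P[t,2]).round(4))
K,V=cal("scene");Kt,Vt=cal("top")
for i in range(3):
    _,d=bot.read_camera("scene"); tilt('now/scene',cloud("",d,K,V)[0],[.593,.050])
    _,d=bot.read_camera("top"); tilt('now/top',cloud("",d,Kt,Vt)[0],[.591,.053])
    _,d,Kw,Vw=wrist(); tilt('now/wrist',wcloud(d,Kw,Vw)[0],[.593,.0525])
E
```

```text
time: 20.92
tool_pos: [0.5912, 0.054, 0.1664]
tcp_rot: [2.565, 1.81, 0.009]
wrist_force: [-4.0, -1.0, 12.3]
width: -0.003
time: 21.8
tool_pos: [0.5435, -0.0782, 0.2454]
tcp_rot: [2.567, 1.809, 0.009]
wrist_force: [-0.7, -0.4, -0.0]
width: 0.0
t 21.8 pos [ 0.5435 -0.0782  0.2454] x [0.336 0.942 0.004] y [ 0.942 -0.336  0.005] z [ 0.006  0.002 -1.   ] F [-0.7 -0.4 -0. ] T [-0.02 -0.02 -0.01] w 0.0
now/scene 241 [0.593  0.0497] deg [ 1.75 -0.36] top 0.1667
now/top 108 [0.5941 0.0522] deg [ 1.96 -0.41] top 0.1656
now/wrist 395 [0.5946 0.0524] deg [ 1.69 -0.19] top 0.1656
now/scene 238 [0.5932 0.0498] deg [ 1.69 -0.2 ] top 0.1668
now/top 106 [0.5941 0.0523] deg [ 1.67 -0.42] top 0.1656
now/wrist 397 [0.5946 0.0524] deg [ 1.65 -0.14] top 0.1655
now/scene 246 [0.593  0.0497] deg [ 1.67 -0.28] top 0.1668
now/top 107 [0.5942 0.0522] deg [ 1.53 -0.52] top 0.1657
now/wrist 396 [0.5945 0.0524] deg [ 1.73 -0.16] top 0.1656
```

```bash
python3 -m inch '[{"dx":0.04,"dy":0.001,"dz":0,"ax":0.3,"ay":-0.2,"az":0,"fingers":0},{"dx":0.08,"dy":0.003,"dz":0,"ax":0.3,"ay":-0.2,"az":0,"fingers":0},{"dx":0.12,"dy":0.004,"dz":0,"ax":0.3,"ay":-0.2,"az":0,"fingers":0},{"dx":0.140,"dy":0.0042,"dz":0,"ax":0.3,"ay":-0.2,"az":0,"fingers":0},{"dx":0.140,"dy":0.0042,"dz":0.02,"ax":0.3,"ay":-0.2,"az":0,"fingers":0},{"dx":0.140,"dy":0.0042,"dz":0.04,"ax":0.3,"ay":-0.2,"az":0,"fingers":0},{"dx":0.140,"dy":0.0042,"dz":0.04,"ax":0.3,"ay":-0.2,"az":0,"fingers":0},{"dx":0.140,"dy":0.0042,"dz":0.04,"ax":0.3,"ay":-0.2,"az":0,"fingers":0}]' 25
python3 - <<'E'
from h import *
print(tool([.5942,.0524,.1135]))
E
```

```text
time: 23.25
tool_pos: [0.5946, 0.0523, 0.2059]
tcp_rot: [-2.567, -1.811, 0.001]
wrist_force: [-0.0, 0.1, -0.1]
width: 0.502
t 23.25 pos [0.5946 0.0523 0.2059] x [ 0.335  0.942 -0.   ] y [ 0.942 -0.335 -0.001] z [-0.001 -0.    -1.   ] F [-0.   0.1 -0.1] T [-0.06 -0.07 -0.04] w 0.502
[ 0.     -0.0003  0.0924]
```

```bash
python3 -m inch '[{"dx":0,"dy":-0.0005,"dz":0.03,"ax":0,"ay":0,"az":0,"fingers":0},{"dx":0,"dy":-0.0005,"dz":0.06,"ax":0,"ay":0,"az":0,"fingers":0},{"dx":0,"dy":-0.001,"dz":0.085,"ax":0,"ay":0,"az":0,"fingers":0},{"dx":0,"dy":-0.001,"dz":0.0924,"ax":0,"ay":0,"az":0,"fingers":0},{"dx":0,"dy":-0.001,"dz":0.0924,"ax":0,"ay":0,"az":0,"fingers":-1},{"dx":0,"dy":-0.001,"dz":0.0924,"ax":0,"ay":0,"az":0,"fingers":-1},{"dx":0,"dy":-0.001,"dz":0.0924,"ax":0,"ay":0,"az":0,"fingers":-1},{"dx":0,"dy":-0.001,"dz":0.0924,"ax":0,"ay":0,"az":0,"fingers":-1},{"dx":0,"dy":-0.001,"dz":0.0924,"ax":0,"ay":0,"az":0,"fingers":-1}]' 40; python3 -c "
from h import *
st()"
```

```text
time: 24.38
tool_pos: [0.5937, 0.0526, 0.1141]
tcp_rot: [-2.567, -1.811, 0.001]
wrist_force: [-3.2, -0.1, 1.5]
width: 0.268
t 24.38 pos [0.5937 0.0526 0.1141] x [ 0.335  0.942 -0.   ] y [ 0.942 -0.335 -0.   ] z [-0. -0. -1.] F [-3.2 -0.1  1.5] T [-0.09  0.57  0.  ] w 0.268
```

```bash
python3 -m inch '[{"dx":0,"dy":-0.001,"dz":0.0005,"ax":0,"ay":0,"az":0,"fingers":-1},{"dx":0,"dy":-0.0018,"dz":0.001,"ax":0,"ay":0,"az":0,"fingers":-1},{"dx":0,"dy":-0.0018,"dz":0.002,"ax":0,"ay":0,"az":0,"fingers":-1},{"dx":0,"dy":-0.0018,"dz":0.003,"ax":0,"ay":0,"az":0,"fingers":-1},{"dx":0,"dy":-0.0018,"dz":0.003,"ax":0,"ay":0,"az":0,"fingers":-1}]'; python3 -c "
from h import *
st()"
```

```text
time: 25.0
tool_pos: [0.5934, 0.0529, 0.1139]
tcp_rot: [2.565, 1.811, 0.003]
wrist_force: [-4.2, -2.0, 12.1]
width: 0.273
t 25.0 pos [0.5934 0.0529 0.1139] x [0.335 0.942 0.   ] y [ 0.942 -0.335  0.003] z [ 0.003 -0.001 -1.   ] F [-4.2 -2.  12.1] T [-0.45  0.72  0.03] w 0.273
```

```bash
python3 -m inch '[{"dx":0,"dy":-0.001,"dz":-0.002,"ax":0,"ay":0,"az":0,"fingers":-1},{"dx":0,"dy":-0.002,"dz":-0.003,"ax":0,"ay":0,"az":0,"fingers":-1},{"dx":0,"dy":-0.002,"dz":-0.003,"ax":0,"ay":0,"az":0,"fingers":-1},{"dx":0,"dy":-0.002,"dz":-0.003,"ax":0,"ay":0,"az":0,"fingers":-1}]'; python3 -c "
from h import *
st()"
```

```text
time: 25.5
tool_pos: [0.5915, 0.0536, 0.1166]
tcp_rot: [2.565, 1.811, 0.003]
wrist_force: [0.1, -0.6, -1.0]
width: 0.269
t 25.5 pos [0.5915 0.0536 0.1166] x [0.335 0.942 0.   ] y [ 0.942 -0.335  0.003] z [ 0.002 -0.001 -1.   ] F [ 0.1 -0.6 -1. ] T [-0.14 -0.2   0.02] w 0.269
```

```bash
python3 -m inch '[{"dx":0,"dy":0,"dz":0.001,"ax":0.17,"ay":0,"az":0,"fingers":-1},{"dx":0,"dy":0,"dz":0.002,"ax":0.17,"ay":0,"az":0,"fingers":-1},{"dx":0,"dy":-0.0003,"dz":0.003,"ax":0.17,"ay":0,"az":0,"fingers":-1},{"dx":0,"dy":-0.0006,"dz":0.004,"ax":0.17,"ay":0,"az":0,"fingers":-1},{"dx":0,"dy":-0.0006,"dz":0.004,"ax":0.17,"ay":0,"az":0,"fingers":-1}]'; python3 -c "
from h import *
st()"
```

```text
time: 26.12
tool_pos: [0.5916, 0.0536, 0.114]
tcp_rot: [2.566, 1.811, 0.002]
wrist_force: [-1.1, -1.1, 5.7]
width: 0.27
t 26.12 pos [0.5916 0.0536 0.114 ] x [0.335 0.942 0.   ] y [ 0.942 -0.335  0.001] z [ 0.001 -0.    -1.   ] F [-1.1 -1.1  5.7] T [-0.34  0.21 -0.01] w 0.27
```

```bash
python3 -m inch '[{"dx":0,"dy":-0.0007,"dz":0.001,"ax":0.05,"ay":0,"az":0,"fingers":-1},{"dx":0,"dy":-0.0012,"dz":0.002,"ax":0.05,"ay":0,"az":0,"fingers":-1},{"dx":0,"dy":-0.0012,"dz":0.003,"ax":0.05,"ay":0,"az":0,"fingers":-1}]'; python3 -m inch '[{"dx":0,"dy":-0.0003,"dz":-0.0003,"ax":0,"ay":0,"az":0,"fingers":-1},{"dx":0,"dy":-0.0003,"dz":-0.0003,"ax":0,"ay":0,"az":0,"fingers":-1}]';  python3 -c "
from h import *
st()"
```

```text
time: 26.5
tool_pos: [0.5917, 0.0537, 0.1139]
tcp_rot: [2.565, 1.811, 0.003]
wrist_force: [-4.8, -2.8, 18.6]
width: 0.274
time: 26.75
tool_pos: [0.5915, 0.0538, 0.1141]
tcp_rot: [2.564, 1.811, 0.004]
wrist_force: [1.2, -0.7, 1.9]
width: 0.275
t 26.75 pos [0.5915 0.0538 0.1141] x [0.335 0.942 0.001] y [ 0.942 -0.335  0.003] z [ 0.003 -0.    -1.   ] F [ 1.2 -0.7  1.9] T [-0.25 -0.18 -0.02] w 0.275
```

```bash
python3 -m inch '[{"dx":0,"dy":0,"dz":0,"ax":0,"ay":0,"az":0,"fingers":-0.35},{"dx":0,"dy":0,"dz":0,"ax":0,"ay":0,"az":0,"fingers":-0.2},{"dx":0,"dy":0,"dz":0,"ax":0,"ay":0,"az":0,"fingers":-0.1},{"dx":0,"dy":0,"dz":0,"ax":0,"ay":0,"az":0,"fingers":0},{"dx":0,"dy":0,"dz":-0.02,"ax":0,"ay":0,"az":0,"fingers":0},{"dx":0,"dy":0,"dz":-0.06,"ax":0,"ay":0,"az":0,"fingers":0},{"dx":0,"dy":0,"dz":-0.10,"ax":0,"ay":0,"az":0,"fingers":0},{"dx":-0.05,"dy":0,"dz":-0.13,"ax":0,"ay":0,"az":0,"fingers":0},{"dx":-0.10,"dy":0,"dz":-0.13,"ax":0,"ay":0,"az":0,"fingers":0},{"dx":-0.14,"dy":0,"dz":-0.13,"ax":0,"ay":0,"az":0,"fingers":0},{"dx":-0.14,"dy":0,"dz":-0.13,"ax":0,"ay":0,"az":0,"fingers":0}]'
cat > chk.py <<'E'
from h import *
from scipy.optimize import least_squares
st()
def tilt(name,P,c):
    n=(P[:,2]>.097)&(P[:,2]<.160)&(np.hypot(P[:,0]-c[0],P[:,1]-c[1])<.017); Q=P[n]
    f=lambda p:np.hypot(Q[:,0]-p[0]-p[2]*(Q[:,2]-.13),Q[:,1]-p[1]-p[3]*(Q[:,2]-.13))-.012
    r=least_squares(f,[*c,0,0],loss='soft_l1',f_scale=.001)
    t=(np.hypot(P[:,0]-c[0],P[:,1]-c[1])<.008)&(P[:,2]>.15); print(name,n.sum(),r.x[:2].round(4),'deg',np.degrees(r.x[2:]).round(2),'top',np.median(P[t,2]).round(4))
K,V=cal("scene");Kt,Vt=cal("top")
for i in range(3):
    im,d=bot.read_camera("scene"); tilt('now/scene',cloud("",d,K,V)[0],[.591,.050])
    _,d=bot.read_camera("top"); tilt('now/top',cloud("",d,Kt,Vt)[0],[.591,.053])
    _,d,Kw,Vw=wrist(); tilt('now/wrist',wcloud(d,Kw,Vw)[0],[.592,.0525])
E
python3 chk.py
```

```text
time: 28.12
tool_pos: [0.5439, -0.0804, 0.246]
tcp_rot: [2.566, 1.805, 0.006]
wrist_force: [0.0, 0.3, -0.1]
width: 0.502
t 28.12 pos [ 0.5439 -0.0804  0.246 ] x [0.338 0.941 0.001] y [ 0.941 -0.338  0.006] z [ 0.006 -0.001 -1.   ] F [ 0.   0.3 -0.1] T [0.01 0.   0.04] w 0.502
now/scene 248 [0.5914 0.0515] deg [1.24 0.58] top 0.1669
now/top 103 [0.5923 0.054 ] deg [0.99 0.58] top 0.1656
now/wrist 418 [0.5928 0.0542] deg [0.98 0.56] top 0.1654
now/scene 249 [0.5913 0.0514] deg [1.02 0.68] top 0.1669
now/top 100 [0.5924 0.054 ] deg [0.74 0.35] top 0.1662
now/wrist 421 [0.5928 0.0542] deg [1.05 0.59] top 0.1655
now/scene 246 [0.5913 0.0515] deg [1.27 0.51] top 0.1668
now/top 96 [0.5923 0.054 ] deg [1.   0.54] top 0.1659
now/wrist 417 [0.5928 0.0542] deg [0.93 0.62] top 0.1655
```

```bash
python3 - <<'E'
from h import *
im,d=bot.read_camera("top"); K,V=cal("top"); r=bot.masks_of("top","pot")[0]; print(r['box'],r['p'])
P=cloud("",d,K,V)[0]; w=(abs(P[:,0]-.574)<.13)&(abs(P[:,1]-.058)<.11)&(abs(P[:,2]-.086)<.008); print(rect(P[w]),np.median(P[w,2]))
print(bot.finish_job())
E
```

```text
[104.7, 176.3, 150.9, 214.7] 0.74
((573.6151733398438, 59.80607223510742), (130.49635314941406, 191.2044677734375), 70.36567687988281) 0.08540447701728933
the job is handed in; nothing more can be done
None
```

The job is handed in, at about 29 s of the 72 s allowed. The guide plate lies flat on the box, the probe is in the terminal's bore with its collar on the plate, and the gripper is clear of everything.

- **Plate:** I gripped it by the rib and slid and turned it until it dropped 12 mm over the four pins. The last top view puts its top at 85.4 mm and level. The expected height is 86 mm, and the cameras read slightly low.
- **Bore:** The wrist camera showed it through the slot, about 19 mm from the box centre along box x.
- **Probe:** I lowered it in small steps. It met the plunger's resistance, then stopped hard at the expected depth. The highest force I read at the end of a move was 18.6 N.
- **Second grip:** After the first release the probe leaned about 0.8°. A light press on its top made that slightly worse, so I gripped it again, lifted it about 3 mm, shifted it, pressed it home and let go.
- **Last checks:**
  - The handle's top is within about 0.5 mm of the height for a resting collar.
  - The probe still leans about 0.7° compared with how it stood in its stand. One edge of the collar may therefore sit a few tenths of a millimetre off the plate.
  - I could not read the plunger directly. That it is fully down follows from the hard stop and the handle height.
  - The grey tin is where it started, within the noise of the networks' detections.

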